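Hang the rinsed thin-section carrier to drain over the drip tray

TASK

Turn the red swivel hook on the drain stand until it points over the middle of the steel drip tray (not over the white tray of dry sections), and only then hang the rinsed thin-section carrier on it by its blue handle bar, so that it hangs still, upright and square on the hook over the drip tray. Keep the carrier upright while you carry it, set it on the hook without letting it drop, and leave everything else on the bench where it is.

Things in the scene. Friction and masses are not known exactly. Their poses are not given: they have to be found in the camera images.
- stand: Drain stand bolted to the bench: grey round foot (100 mm diameter, 30 mm high) with an upright steel rod (16 mm diameter) to 226 mm above the bench. Origin at the centre of the foot's underside, on the rod's axis; z up. It cannot be moved.
- swivel_hook (a joint): Angle of the swivel hook about the rod's vertical axis, rad, positive anticlockwise seen from above, range -2.4 to 2.4; at 0 the hook points along the stand's own -x axis (roughly at the robot). It stays where it is left: friction of about 0.25 N m, i.e. some 3.5 N of sideways push at the middle of the arm.
- hook_arm (a point): Middle of the red arm of the swivel hook, 70 mm from the rod's axis, 199 mm above the bench: a level bar 16 mm wide, 14 mm high, from the red collar (36 mm diameter, top at 216 mm, cap to 226 mm) out to 95 mm from the axis. Pinch it across its width from above, or push its side. The hook points from the stand's axis to hook_seat.
- hook_seat (a point): Middle of the hook's seat, on its upper face: 120 mm from the rod's axis, 185 mm above the bench. A steel strip 16 mm wide, 5 mm thick goes on from the arm, dips to this flat seat (24 mm long), then turns up in a lip, top at 216 mm, outer face 147 mm from the axis. Bring the carrier in from beyond the lip, its bar above the lip and its rack below the strip, then lower it.
- drip_tray: Shallow ribbed stainless drip tray, 200 x 125 mm, rim 24 mm high, lying fixed on one side of the stand. Origin at the centre of its underside, x along its length. Its middle is 122 to 142 mm from the stand's axis. Nothing touches it in this job.
- section_tray: White plastic tray with two rows of dry thin sections, 180 x 118 mm, 18 mm high, lying on the other side of the stand; the two trays may change sides. Origin at the centre of its underside. To be left alone.
- carrier: Stainless thin-section carrier: an open rack 110 mm long (its x axis), 58 mm wide (y) and 35 mm high holding seven glass sections, with an upright bail of 5 mm rod along its length whose legs stand 53.5 mm either side of the middle. About 0.28 kg. Origin at the centre of its underside, z up. Between the sections (top 32 mm) and the bar (underside 104 mm) the bail is open.
- carrier_grip (a point): Middle of the carrier's blue handle bar, on its axis, 109.5 mm above the carrier's underside. The sleeve is round, 11 mm thick, 100 mm long, level, along the carrier's x axis. Hang it with this middle on the hook's seat and the bar square across the arm; grip it from above about 33 mm to one side of the middle so that the fingers pass beside the hook.
- rinse_dish: Bystander: open green-glass rinsing dish, 120 x 85 mm, 65 mm high. Origin at the centre of its underside. It stands on the other side of the bench from the carrier; the two may change places.
- beaker: Bystander: glass beaker, 66 mm diameter, 85 mm high, behind the stand. Origin at the centre of its underside.
- wash_bottle: Bystander: white wash bottle with yellow band and red cap and spout, 68 mm diameter, 183 mm high. Origin at the centre of its underside.
- resin_jar: Bystander: amber jar with black cap, 66 mm diameter, 85 mm high. Origin at the centre of its underside.
- loupe: Bystander: hand magnifier lying flat, lens ring 71 mm diameter, 156 mm long, 10 mm thick. Origin under the lens centre, handle along its -x.
- mug: Bystander: red mug, 76 mm diameter, 95 mm high. Origin at the centre of its underside.
There are look-alikes about, which are no part of the job. Of the things shaped like the carrier, the stainless one is meant.

How it is judged:
By the outcome, as a careful person would: the job done as asked, in the order asked, and still so for the second after the job is handed in, with the robot touching nothing.
It also fails if it takes over 64 s, if anything falls off the work surface, if the arm or the gripper's body presses on something with over 40 N, if the wrist force passes 120 N, or if a joint passes its speed limit or range.

ROBOT

A 6-joint arm with a two-finger parallel gripper is mounted at the origin on the work surface. World frame = base frame: x ahead of the robot, y to its left, z up, the work surface at z = 0. Lengths are in mm, angles in degrees, forces in N, time in s.
With the tool pointing down it reaches from about 275 to 850 mm from the base axis. Payload 19 kg.
Tool frame: the origin (TCP) lies midway between the tips of the shut fingers; the grasp point (between the pads) lies 19 mm behind it; z points along the fingers, y is the direction in which the jaws open and shut (so a half turn about z gives the same grasp; the last joint's range is limited). The gripper opens to 85 mm and grips with 20 to 120 N. Pads are 22 mm wide; open, the fingers measure 114 mm over their backs; the gripper's body (76 mm by 85 mm) begins 54 mm behind the grasp point. The pads swing forward as they close: fully open they stand 13 mm farther back than shut.
Start: joints at [-82.449, 8.623, 82.357, -0, 89.026, -7.678], TCP at [151.017, -554.783, 231.267] pointing down, gripper open.
Joint ranges: [-160.23, 160.23], [-39.13, 120.54], [6.94, 153.29], [-79.49, 259.48], [9.18, 160.14], [-161.06, 161.06]. Speed limits (degrees/s): [108.29, 108.29, 127.2, 172.46, 172.46, 172.46].

INTERFACE

Orientations are given as a 3x3 rotation matrix whose columns are the frame's x, y, z axes.
In Python, from plant import reach, move_l, move_joints, open_gripper, gripper_close, dwell, solve_ik, read_camera, PlanningError, hand_in, spot_in, place_of, get_time_s, get_joints, get_joint_vel, get_effort, get_eef_pos, get_orientation, get_force, get_moment, get_width gives the robot as it stands. The module is installed in compiled form; this text tells all that it offers. Calls block until the motion is done:
- reach(position, orientation): joint-space move of the TCP to a pose.
- move_l(position, frame=None, max_speed=150, stop_force=None): straight line of the TCP; frame=None keeps the orientation; max_speed is the mean speed in mm/s. With stop_force (N) it stops when the force on the tool has changed by that much, and returns True; else False.
- move_joints(angles): joint-space move.
- open_gripper() and gripper_close(): open the fingers fully, or close them until they stop; the grip force is fixed at half the most.
- dwell(seconds).
- solve_ik(position, orientation): joint angles nearest the present ones, or None.
- read_camera(name): name is "scene" or "top"; returns a dict with "img" (384x512x3 uint8, red, green, blue), "depth" (384x512 float32, mm along the optical axis (not along the pixel's ray), 0 where there is no reading), "fx", "fy", "cx", "cy" (pixels), "R" (3x3) and "t" (3): a world point X has camera coordinates R X + t. Camera axes: x right, y down, z forward; pixel columns grow to the right and rows downward; lengths in mm; the calibration is good to about 2 mm. A picture is of the moment at which its call begins.
A pose or a line that the arm cannot do raises PlanningError and nothing moves.
- hand_in(): hands the job in, once; it reports no verdict.
Trained networks look in a picture, given as the dict that the camera call returned (one of the last four; its "shot" number tells which), for a name from the list of things; names that differ only in an ending like _2 or _b are one class to them, and where a whole thing is asked for, a point or a joint stands for the part that bears it (a point fixed in the world has none). Each returns a list of dicts, best first, with "conf" (0 to 1); they miss things now and then, are a little off and sometimes report something else, mostly with a low value. They report only what shows in the picture. A call takes as long as a camera call. They do not tell look-alikes from the thing itself.
- spot_in(picture, query): "point" ([x, y, z] in mm, in world coordinates, good to about 4 mm: the middle of the surface that is visible of it).
- place_of(picture, query): "point" ([x, y, z] in mm, in world coordinates, good to about 4 mm: a listed point, or the origin of a listed thing).
Readings, each from a call of its own:
- get_time_s(): time.
- get_joints(): joint angles.
- get_joint_vel(): joint speeds.
- get_effort(): joint torques, N m.
- get_eef_pos(): TCP position.
- get_orientation(): TCP orientation.
- get_force(): force on the tool from outside, world axes, zero at the start.
- get_moment(): the same for the moment, N m.
- get_width(): opening from 0.0 (shut) to 1.0 (fully open).
Only numpy, scipy, OpenCV 4.12 (cv2) and the standard library are available. Lean on these libraries where they do the work, as an engineer would, in place of code of your own. Each camera call takes 0.05 s, during which the arm holds its last target.

## Working session

There is one attempt and no reset: what is moved stays moved. The work goes in short steps, each a Python script; the robot and the scene stay as the last script left them, time stands still between calls to the robot, and variables do not carry over. Pictures are saved under pics/ and viewed, and the job is handed in when it is done.

```bash
mkdir -p pics; python3 - <<'E'
from plant import *
import cv2,numpy as np
for n in ("scene","top"):
    p=read_camera(n); cv2.imwrite(f"pics/{n}1.png",cv2.cvtColor(cv2.resize(p["img"],None,fx=1.5,fy=1.5),cv2.COLOR_RGB2BGR))
    np.savez(f"pics/{n}1.npz",**{k:p[k] for k in("img","depth","fx","fy","cx","cy","R","t")})
    print(n,p["fx"],p["cx"],p["cy"],np.round(p["R"],3).tolist(),np.round(p["t"],1))
    for q in ["stand","hook_arm","hook_seat","drip_tray","section_tray","carrier","carrier_grip","rinse_dish","beaker","wash_bottle","resin_jar","loupe","mug"]:
        print(q,[(np.round(d["point"],1).tolist(),round(d["conf"],2)) for d in place_of(p,q)][:4])
print(get_time_s())
E
```

```text
scene 477.3403112915726 247.12068153885542 189.09404987727441 [[0.324, 0.946, 0.009], [0.796, -0.267, -0.543], [-0.511, 0.183, -0.84]] [-173.3 -322.  2018.1]
stand [([584.7, 35.6, -3.5], 0.56)]
hook_arm [([515.2, 30.4, 196.7], 0.54), ([662.0, 407.3, 0.7], 0.37)]
hook_seat [([467.5, 31.8, 182.5], 0.69)]
drip_tray [([615.2, 163.4, 0.3], 0.81), ([583.5, 32.7, -2.0], 0.52), ([467.4, 30.7, 182.3], 0.44)]
section_tray [([571.5, -96.4, -2.2], 0.67), ([616.0, 166.1, 0.3], 0.24)]
carrier [([515.9, 31.5, 199.2], 0.71), ([458.7, -375.7, 4.4], 0.63), ([306.8, -432.7, -1.7], 0.6)]
carrier_grip [([306.1, -429.5, 112.6], 0.88), ([461.4, -374.5, 108.5], 0.66)]
rinse_dish [([415.3, 382.4, 0.1], 0.56)]
beaker [([719.0, 40.8, -0.7], 0.67)]
wash_bottle [([650.4, -401.8, -1.4], 0.96)]
resin_jar []
loupe [([313.3, -272.8, 3.3], 0.88)]
mug []
top 475.62100381840327 258.8347017724454 192.28496280740436 [[-0.019, -1.0, 0.008], [-0.996, 0.019, -0.084], [0.084, -0.01, -0.996]] [  -9.   518.6 1386.7]
stand [([581.4, 31.9, 2.4], 0.76)]
hook_arm [([515.9, 35.0, 198.5], 0.76)]
hook_seat [([466.5, 32.9, 185.8], 0.72), ([650.5, -402.8, 0.5], 0.52)]
drip_tray [([611.7, 162.8, 1.7], 0.84)]
section_tray [([574.2, -96.8, 1.1], 0.87)]
carrier [([462.6, -375.6, -1.8], 0.87), ([306.9, -428.4, -2.1], 0.77)]
carrier_grip [([461.7, -371.4, 108.1], 0.77), ([308.2, -425.0, 109.0], 0.73), ([290.1, 260.5, -0.3], 0.38)]
rinse_dish [([415.5, 384.6, -0.9], 0.7)]
beaker [([716.8, 40.1, 0.9], 0.93)]
wash_bottle [([651.4, -402.4, -1.0], 0.61)]
resin_jar [([666.6, 405.9, -0.6], 0.87)]
loupe [([312.6, -266.6, -0.2], 0.85)]
mug [([289.1, 260.8, -1.3], 0.86)]
1.4
```

View pics/scene1.png

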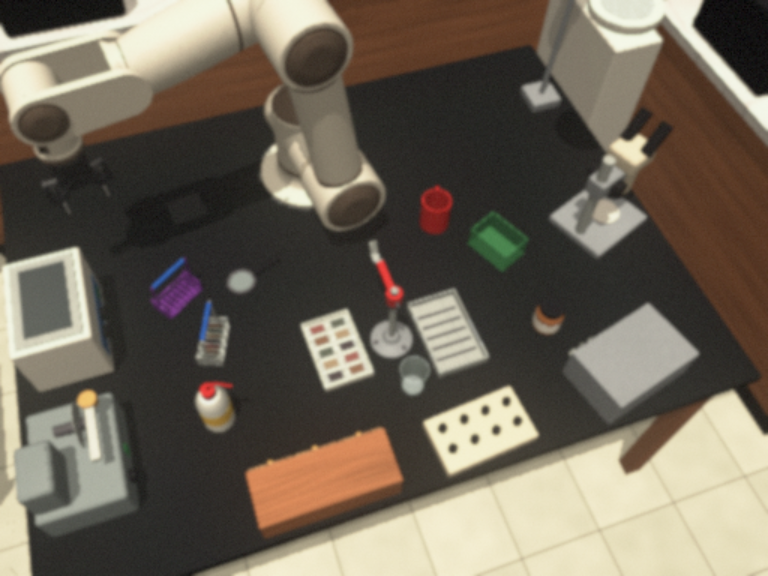

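View pics/top1.png

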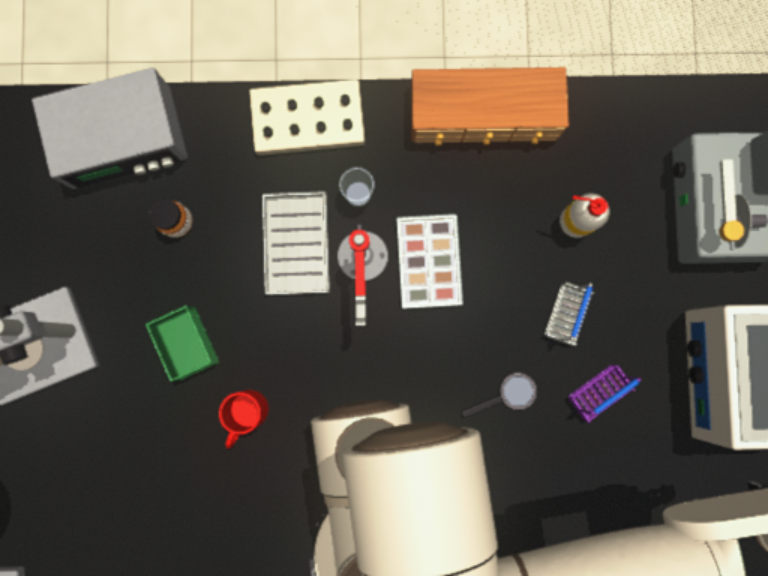

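```bash
python3 - <<'E'
import cv2,numpy as np
s=np.load("pics/scene1.npz");t=np.load("pics/top1.npz")
def uv(d,X):
    c=d["R"]@np.array(X,float)+d["t"];return d["fx"]*c[0]/c[2]+d["cx"],d["fy"]*c[1]/c[2]+d["cy"]
out=[]
for d in(s,t):
    u,v=map(int,uv(d,[385,-400,60]));print(u,v)
    x0=max(0,min(u-60,392));y0=max(0,min(v-60,264))
    print(x0,y0,[np.round(uv(d,p)) for p in([462,-373,108],[307,-427,108])])
    out.append(cv2.resize(d["img"][y0:y0+120,x0:x0+120],(400,400),interpolation=cv2.INTER_CUBIC))
cv2.imwrite("pics/crop1.png",cv2.cvtColor(np.hstack(out),cv2.COLOR_RGB2BGR))
E
```

```text
127 205
67 145 [array([137., 215.]), array([113., 183.])]
392 235
332 175 [array([387., 208.]), array([409., 263.])]
```

View pics/crop1.png

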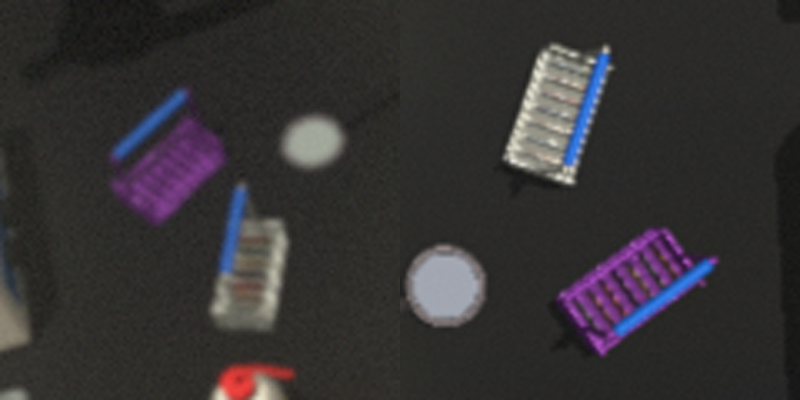

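Two things are shaped like the carrier in the top view: a purple one at about (603,392) and a bare-metal one at about (570,313), both in the 768-wide picture. The crop shows the one at (570,313) is stainless, so that is the carrier meant. The ribbed drip tray is at (296,243) on the +y side and the section tray is at (430,260). The hook points at the robot. Next I measure precisely.

```bash
cat > seg.py <<'E'
import cv2,numpy as np
def cloud(d):
    h,w=d["depth"].shape;v,u=np.mgrid[:h,:w];z=d["depth"].astype(float)
    c=np.stack([(u-d["cx"])/d["fx"]*z,(v-d["cy"])/d["fy"]*z,z],-1)
    return (c-d["t"])@d["R"]
def uv(d,X):
    c=d["R"]@np.array(X,float)+d["t"];return d["fx"]*c[0]/c[2]+d["cx"],d["fy"]*c[1]/c[2]+d["cy"]
def seg(d,col,ctr,r,zr):
    P=cloud(d);hsv=cv2.cvtColor(d["img"],cv2.COLOR_RGB2HSV).astype(int);H,S,V=[hsv[...,i] for i in range(3)]
    if col=="blue":m=(abs(H-110)<14)&(S>120)&(V>60)
    elif col=="red":m=((H<8)|(H>172))&(S>130)&(V>60)
    else:m=(V>110)&(S<60)
    m&=(np.hypot(P[...,0]-ctr[0],P[...,1]-ctr[1])<r)&(P[...,2]>zr[0])&(P[...,2]<zr[1])&(d["depth"]>0)
    return P[m],m
def line(Q):
    p=Q[:,:2];c=p.mean(0);u,s,vt=np.linalg.svd(p-c);a=vt[0];t=(p-c)@a;lo,hi=np.percentile(t,[1,99])
    return c+a*(lo+hi)/2,a,hi-lo
def rep(d):
    for nm,col,ctr,r,zr in[("bar","blue",(462,-373),90,(80,140)),("arm","red",(520,33),120,(175,212)),("collar","red",(583,33),25,(208,240)),("hookgrey","g",(467,32),45,(165,230))]:
        Q,m=seg(d,col,ctr,r,zr)
        if len(Q)<5:print(nm,len(Q));continue
        c,a,l=line(Q);print(nm,len(Q),"mid",np.round(c,1),"mean",np.round(Q.mean(0),1),"ang",round(np.degrees(np.arctan2(a[1],a[0])),1),"len",round(l,1),"zmax",round(np.percentile(Q[:,2],90),1))
E
python3 - <<'E'
from seg import *
for n in("top","scene"):
    d=np.load(f"pics/{n}1.npz");print(n);rep(d)
    P=cloud(d)
    Q,m=seg(d,"g",(613,163),130,(5,40))
    m=m&(P[...,1]>33+52)
    Q=P[m];r=cv2.minAreaRect(Q[:,:2].astype(np.float32));print("tray",r,len(Q))
    m2=cv2.inRange(np.dstack([P[...,0]-d["R"][0,0]*0,P[...,1],P[...,2]]),(440,-110-70,12),(700,-30,30))>0
    r=cv2.minAreaRect(P[m2][:,:2].astype(np.float32));print("section",r)
E
```

```text
top
bar 117 mid [ 463.3 -372.5] mean [ 463.4 -372.6  114.5] ang 159.3 len 93.5 zmax 118.0
arm 192 mid [549.9  31.6] mean [535.2  32.  206. ] ang 178.6 len 111.5 zmax 209.6
collar 108 mid [581.7  32.4] mean [583.9  32.5 215.6] ang -177.7 len 41.2 zmax 219.7
hookgrey 111 mid [466.   33.4] mean [466.8  33.4 193.5] ang 179.8 len 47.0 zmax 211.6
tray ((615.7952880859375, 165.3466796875), (205.5702667236328, 125.9244613647461), 1.0263094902038574) 1376
section ((572.7984619140625, -99.7093276977539), (180.90399169921875, 118.28429412841797), 2.251936435699463)
scene
bar 62 mid [ 462.2 -371.4] mean [ 460.5 -370.8  114.6] ang -21.4 len 86.1 zmax 118.8
arm 132 mid [549.1  30.9] mean [547.4  31.  204. ] ang -3.7 len 112.7 zmax 210.0
collar 64 mid [586.6  28.5] mean [591.4  31.9 214.9] ang 34.5 len 43.1 zmax 218.8
hookgrey 59 mid [458.6  33.4] mean [456.   33.4 194.4] ang -0.7 len 29.9 zmax 212.6
tray ((608.3062133789062, 168.64125061035156), (214.8524932861328, 135.0299530029297), 2.006740093231201) 937
section ((573.7320556640625, -98.52627563476562), (185.97593688964844, 119.23695373535156), 2.2360105514526367)
```

```bash
python3 - <<'E'
from seg import *
for n in("top","scene"):
    d=np.load(f"pics/{n}1.npz");P=cloud(d)
    m=(abs(P[...,2]-29)<8)&(np.hypot(P[...,0]-585,P[...,1]-33)<62)
    Q=P[m][:,:2];print(n,"foot",len(Q),cv2.minEnclosingCircle(Q.astype(np.float32)))
    m=(P[...,2]>196)&(P[...,2]<235)&(np.hypot(P[...,0]-585,P[...,1]-33)<165)
    Q=P[m]
    for lo,hi in((196,206),(206,213),(213,220),(220,235)):
        q=Q[(Q[:,2]>lo)&(Q[:,2]<hi)]
        if len(q):print(lo,hi,len(q),"x",np.round(np.percentile(q[:,0],[0,3,50,97,100]),1),"y",np.round(np.percentile(q[:,1],[0,3,50,97,100]),1))
d=np.load("pics/top1.npz")
ims=[]
for n,X in(("top",[530,32,200]),("scene",[530,32,200])):
    d=np.load(f"pics/{n}1.npz");u,v=map(int,uv(d,X));print(u,v)
    ims.append(cv2.resize(d["img"][v-50:v+50,u-50:u+50],(400,400),interpolation=cv2.INTER_CUBIC))
cv2.imwrite("pics/crop2.png",cv2.cvtColor(np.hstack(ims),cv2.COLOR_RGB2BGR))
E
```

```text
top foot 51 ((581.36279296875, 37.37692642211914), 31.560544967651367)
196 206 143 x [448.  450.8 528.2 611.8 614.4] y [17.4 25.2 32.5 41.  41.2]
206 213 126 x [442.6 447.8 535.4 593.6 605.5] y [16.9 24.8 33.1 47.8 50.4]
213 220 98 x [442.5 442.7 583.2 601.4 602.1] y [16.8 19.1 32.4 47.7 50.4]
220 235 45 x [572.4 577.1 586.9 595.4 598.3] y [16.9 22.7 32.  42.2 42.3]
scene foot 77 ((595.4176635742188, 42.62134552001953), 36.97045135498047)
196 206 85 x [446.2 450.2 531.1 611.8 614. ] y [16.6 19.1 31.9 41.2 42.9]
206 213 74 x [444.7 446.3 547.2 604.5 607.6] y [16.8 18.  33.2 48.1 50.4]
213 220 61 x [443.3 445.4 591.8 604.9 607.3] y [18.2 19.3 33.1 49.  51.7]
220 235 21 x [582.6 583.6 589.2 596.2 596.3] y [17.2 17.2 31.4 39.8 40.4]
239 182
256 183
```

View pics/crop2.png

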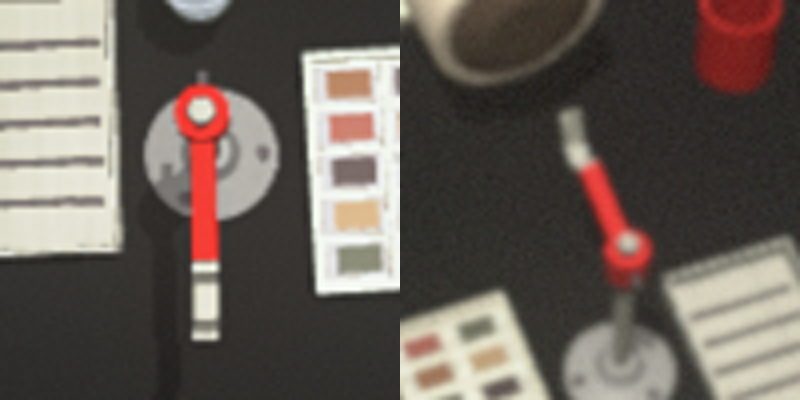

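```bash
python3 - <<'E'
from seg import *
def ray(d,u,v,z):
    R,t=d["R"],d["t"];o=-R.T@t;r=R.T@np.array([(u-d["cx"])/d["fx"],(v-d["cy"])/d["fy"],1]);return np.round(o+r*(z-o[2])/r[2],1)
T=np.load("pics/top1.npz");S=np.load("pics/scene1.npz")
def p(o,x,y): return o[0]+(x+.5)/4-.5,o[1]+(y+.5)/4-.5
ot=(189,132);os_=(206,133)
print("cap",ray(T,*p(ot,202,110),226),ray(S,*p(os_,627,243),226))
print("collar",ray(T,*p(ot,202,112),216))
print("foot",ray(T,*p(ot,211,153),30),ray(S,*p(os_,620,373),30))
print("lip end",ray(T,*p(ot,205,340),216),"armend",ray(T,*p(ot,204,263),206))
print("armend S",ray(S,*p(os_,586,167),206),"lip",ray(S,*p(os_,572,108),216))
E
```

```text
cap [586.8  31.6 226. ] [689.  337.7 226. ]
collar [587.1  31.9 216. ]
foot [585.1  31.5  30. ] [711.6 365.7  30. ]
lip end [440.9  32.3 216. ] armend [490.7  32.5 206. ]
armend S [599.6 348.6 206. ] lip [546.1 359.  216. ]
```

```bash
python3 - <<'E'
from seg import *
def ray(d,u,v,z):
    R,t=d["R"],d["t"];o=-R.T@t;r=R.T@np.array([(u-d["cx"])/d["fx"],(v-d["cy"])/d["fy"],1]);return np.round(o+r*(z-o[2])/r[2],1)
S=np.load("pics/scene1.npz")
def p(x,y): return 206+(x-400+.5)/4-.5,133+(y+.5)/4-.5
print(ray(S,*p(627,243),226),ray(S,*p(620,373),30),ray(S,*p(586,167),206),ray(S,*p(572,108),216))
from plant import *
# plan check
A=np.array([587,32.]);t=np.degrees(np.arctan2(164.5-A[1],613-A[0]));print("target ang",t)
def fr(yaw):  # tool y axis at yaw, z down
    y=np.array([np.cos(np.radians(yaw)),np.sin(np.radians(yaw)),0]);z=np.array([0,0,-1.]);return np.column_stack([np.cross(y,z),y,z])
def show(nm,p,yaw):
    j=solve_ik(list(p),fr(yaw));print(nm,yaw,None if j is None else np.round(j,0))
for off in(90,-90):
    for h in(179,140,t): show("arc",[A[0]+70*np.cos(np.radians(h)),A[1]+70*np.sin(np.radians(h)),180],h+off)
for y in(69.3,-110.7): show("grasp",[463,-372,90],y)
for y in(t,t-180): show("hang",[A[0]+120*np.cos(np.radians(t)),A[1]+120*np.sin(np.radians(t)),230],y)
E
```

```text
[586.4  32.1 226. ] [598.2  28.8  30. ] [492.9  30.2 206. ] [438.2  36.5 216. ]
target ang 78.89811228888743
arc 269 [-5.  3. 94. -0. 83. 86.]
arc 230 [  0.   6.  92.  -0.  83. 130.]
arc 168.89811228888743 None
arc 89 [ -5.   3.  94.  -0.  83. -94.]
arc 50 [  0.   6.  92.  -0.  83. -50.]
arc -11.101887711112568 [ 2. 14. 82. -0. 84. 13.]
grasp 69.3 [ -46.   16.   91.   -0.   74. -116.]
grasp -110.7 [-46.  16.  91.  -0.  74.  64.]
hang 78.89811228888743 [  7.  15.  75.  -0.  90. -72.]
hang -101.10188771111257 [  7.  15.  75.  -0.  90. 108.]
```

```bash
cat > h.py <<'E'
from plant import *
from seg import *
A=np.array([586.7,32.]);TGT=78.3
def fr(yaw):
    y=np.array([np.cos(np.radians(yaw)),np.sin(np.radians(yaw)),0]);z=np.array([0,0,-1.]);return np.column_stack([np.cross(y,z),y,z])
def pol(h,r,z): return [A[0]+r*np.cos(np.radians(h)),A[1]+r*np.sin(np.radians(h)),z]
def shot(n,tag):
    p=read_camera(n);np.savez(f"pics/{n}{tag}.npz",**{k:p[k] for k in("img","depth","fx","fy","cx","cy","R","t")})
    cv2.imwrite(f"pics/{n}{tag}.png",cv2.cvtColor(cv2.resize(p["img"],None,fx=1.5,fy=1.5),cv2.COLOR_RGB2BGR));return p
E
python3 - <<'E'
from h import *
reach(pol(179.5,70,290),fr(89.5))
print(get_eef_pos(),get_time_s())
print(move_l(pol(179.5,70,181),max_speed=120,stop_force=15))
gripper_close();print("w",get_width(),get_force(),get_time_s())
E
```

```text
[516.78620014  31.97984796 289.89635631] 3.8667
False
w 0.1719473079002314 [-2.48909082  1.62097372  4.41415201] 5.5667
```

```bash
python3 - <<'E'
from h import *
hs=np.linspace(179.5,TGT,11)[1:]
for h in hs:
    move_l(pol(h,70,181),fr(h-90),max_speed=60)
    print(round(h,1),np.round(get_force(),1),np.round(get_moment(),1),round(get_width(),3),get_time_s())
open_gripper()
move_l(pol(TGT,70,300),max_speed=200)
move_l([450,-60,330],max_speed=300)
p=shot("top","2");shot("scene","2")
for q in("hook_arm","hook_seat","stand"):print(q,[(np.round(d["point"],1),d["conf"]) for d in place_of(p,q)][:2])
print(get_time_s())
E
```

```text
169.4 [-3.6  5.2  5.8] [0.8 0.5 0.1] 0.177 5.925
159.3 [-3.9  5.7  5.6] [0.9 0.7 0. ] 0.17 6.2833
149.1 [-5.4  6.2  7.1] [ 1.   0.8 -0.1] 0.173 6.6417
139.0 [-6.4  8.2  5.5] [ 1.2  0.8 -0.1] 0.176 7.0
128.9 [-4.6  9.4  6. ] [ 1.3  0.8 -0.2] 0.173 7.3583
118.8 [-5.   9.9  6.4] [ 1.4  0.6 -0.2] 0.176 7.7167
108.7 [-3.1  9.7  6. ] [ 1.5  0.5 -0.3] 0.177 8.075
98.5 [-2.8 10.7  6.2] [ 1.6  0.4 -0.3] 0.176 8.4333
88.4 [-2.2  9.8  5.1] [ 1.6  0.2 -0.3] 0.172 8.7917
78.3 [-0.8 12.1  4.6] [ 1.5  0.1 -0.5] 0.176 9.15
hook_arm [(array([602.5, 103.8, 199.6]), 0.7)]
hook_seat [(array([613.7, 153.3, 183.4]), 0.69)]
stand [(array([582.9,  31.7,   1.4]), 0.94), (array([662.8, 405.4,  -1. ]), 0.28)]
11.7167
```

View pics/top2.png

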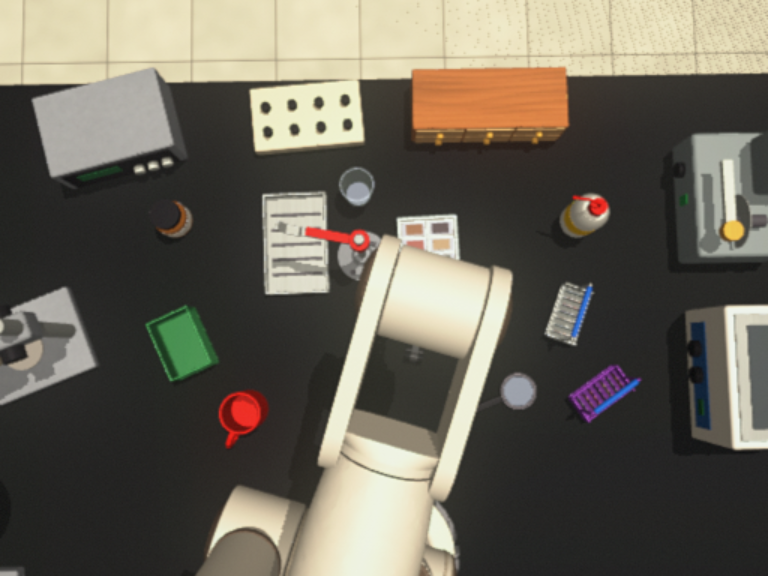

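The hook now points over the drip tray, running from the cap at (360,240) to its lip at about (278,228). I measure its heading and seat, then check the grasp options.

```bash
python3 - <<'E'
from h import *
for n in("top","scene"):
    d=np.load(f"pics/{n}2.npz")
    Q,_=seg(d,"red",(602,105),48,(190,225));c,a,l=line(Q);print(n,"arm",len(Q),c.round(1),np.degrees(np.arctan2(a[1],a[0])).round(1)%180,l.round(1))
    P=cloud(d);m=(P[...,2]>170)&(P[...,2]<225)&(np.hypot(P[...,0]-613,P[...,1]-155)<40)
    Q=P[m];c,a,l=line(Q);print("all hook",len(Q),c.round(1),np.degrees(np.arctan2(a[1],a[0])).round(1)%180)
    far=(Q[:,:2]-A)@np.array([np.cos(np.radians(78.3)),np.sin(np.radians(78.3))]);lat=(Q[:,:2]-A)@np.array([-np.sin(np.radians(78.3)),np.cos(np.radians(78.3))])
    print("far",np.percentile(far,[0,50,98,100]).round(1),"lat",np.percentile(lat,[3,50,97]).round(1))
    u,v=map(int,uv(d,[605,105,200]));im=cv2.resize(d["img"][v-40:v+40,u-40:u+40],(400,400),interpolation=cv2.INTER_CUBIC)
    d0=im if n=="top" else np.hstack([d0,im])
cv2.imwrite("pics/crop3.png",cv2.cvtColor(d0,cv2.COLOR_RGB2BGR))
# grasp options: s=+-33 along bar dir
b=np.array([np.cos(np.radians(159)),np.sin(np.radians(159))])
for y in(69,-111):
    for s in(33,-33):
        g=np.array([463,-372])+s*b
        j=solve_ik([g[0],g[1],90],fr(y));print(y,s,g.round(0),None if j is None else np.round(j))
E
```

```text
top arm 155 [598.8  91.2] 76.6 64.9
all hook 151 [610.1 146. ] 77.7
far [ 86.8 120.2 145.  145.8] lat [-7.8  0.3  7.8]
scene arm 101 [600.9  90.6] 78.0 63.0
all hook 100 [612.9 146.4] 80.6
far [ 87.8 120.6 145.4 147. ] lat [-10.7  -3.2   6.7]
69 33 [ 432. -360.] [ -48.   12.   95.   -0.   73. -117.]
69 -33 [ 494. -384.] [ -45.   19.   86.   -0.   75. -114.]
-111 33 [ 432. -360.] [-48.  12.  95.  -0.  73.  63.]
-111 -33 [ 494. -384.] [-45.  19.  86.  -0.  75.  66.]
```

View pics/crop3.png

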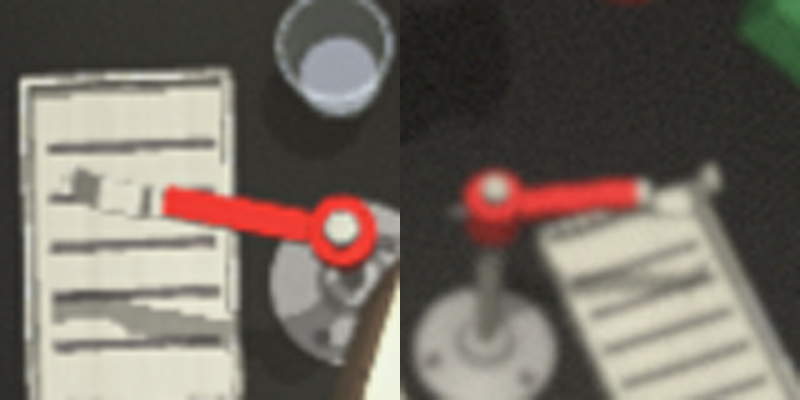

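```bash
python3 - <<'E'
from h import *
b=np.array([np.cos(np.radians(159)),np.sin(np.radians(159))]);g=np.array([462.8,-372.3])+33*b
reach([g[0],g[1],230],fr(69))
print(move_l([g[0],g[1],90.5],max_speed=120,stop_force=12),np.round(get_force(),1))
gripper_close();print("w",get_width(),get_time_s())
f0=get_force()
move_l([g[0],g[1],150],max_speed=60)
dwell(0.2);print(np.round(get_force()-f0,1),np.round(get_moment(),2),get_width(),get_time_s())
shot("scene","3");shot("top","3")
E
python3 - <<'E'
from seg import *
ims=[]
for n in("scene","top"):
    d=np.load(f"pics/{n}3.npz");u,v=map(int,uv(d,[455,-370,130]));u=min(u,452);im=cv2.resize(d["img"][v-60:v+60,u-60:u+60],(400,400),interpolation=cv2.INTER_CUBIC);ims.append(im)
    Q,m=seg(d,"blue",(462,-373),90,(130,210));print(n,len(Q))
    if len(Q)>10:
        c,a,l=line(Q);t=(Q[:,:2]-c)@a;print(c,a,l,Q.mean(0),"slope deg",np.degrees(np.arctan(np.polyfit(t,Q[:,2],1)[0])))
cv2.imwrite("pics/crop4.png",cv2.cvtColor(np.hstack(ims),cv2.COLOR_RGB2BGR))
E
```

```text
False [ 0.   0.7 -0.6]
w 0.104926987875532 15.4833
[ 0.6  1.9 -4.1] [-0.02  0.08  0.01] 0.10326048483507926 16.825
scene 51
[ 467.5565307  -373.71693694] [ 0.94244318 -0.33436635] 78.07810606311651 [ 467.73997581 -373.78202083  172.57204005] slope deg 1.1563764623471158
top 0
```

View pics/crop4.png

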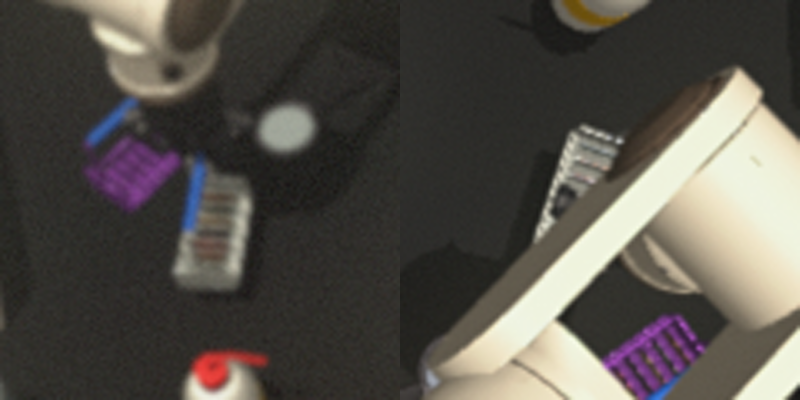

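The stainless carrier is held and lifted: in the left crop its rack is at (213,230), off the bench and level to about 1°. Now I carry it to beyond the lip.

```bash
cat >> h.py <<'E'
B=np.array([np.cos(np.radians(TGT+90)),np.sin(np.radians(TGT+90))])
def hang(r,zbar,lat=0):
    p=np.array(pol(TGT,r,0))[:2]+(33+lat)*B
    return [p[0],p[1],zbar-19]
E
python3 - <<'E'
from h import *
p=get_eef_pos()
move_l([p[0],p[1],335],max_speed=150)
move_l([425,-100,335],fr(72),max_speed=180)
move_l([430,200,335],fr(76),max_speed=180)
q=hang(235,354);move_l(q,fr(TGT),max_speed=150)
move_l(hang(235,234),max_speed=120)
dwell(0.2);print(get_eef_pos(),np.round(get_force(),1),get_width(),get_time_s())
shot("scene","4");shot("top","4");print(get_time_s())
E
python3 - <<'E'
from h import *
ims=[]
for n in("scene","top"):
    d=np.load(f"pics/{n}4.npz");u,v=map(int,uv(d,[620,200,190]));im=cv2.resize(d["img"][v-60:v+60,u-60:u+60],(400,400),interpolation=cv2.INTER_CUBIC);ims.append(im)
    Q,m=seg(d,"blue",hang(235,0)[:2],110,(200,270));print(n,len(Q))
    if len(Q)>10:
        c,a,l=line(Q);t=(Q[:,:2]-c)@a;print("expected mid",pol(TGT,235,234),c,np.degrees(np.arctan2(a[1],a[0])),l,Q.mean(0),"slope deg",np.degrees(np.arctan(np.polyfit(t,Q[:,2],1)[0])))
        tt=(Q[:,:2]-np.array(pol(TGT,235,0))[:2])@B;print("along bar",tt.min(),tt.max(),"radial",np.mean((Q[:,:2]-A)@[np.cos(np.radians(TGT)),np.sin(np.radians(TGT))]))
cv2.imwrite("pics/crop5.png",cv2.cvtColor(np.hstack(ims),cv2.COLOR_RGB2BGR))
E
```

```text
[602.18924549 268.86436304 215.54123534] [ 0.8  0.5 -2.6] 0.10462142093840543 24.4583
24.5583
scene 63
expected mid [np.float64(634.3550144087804), np.float64(262.11736049611494), 234] [639.28908503 261.70195903] -10.847810030376813 78.15198960715134 [640.60020366 261.45071573 237.82605838] slope deg -2.0079956095263745
along bar -44.4653327375304 37.67636168198532 radial 235.61365127531818
top 0
```

View pics/crop5.png

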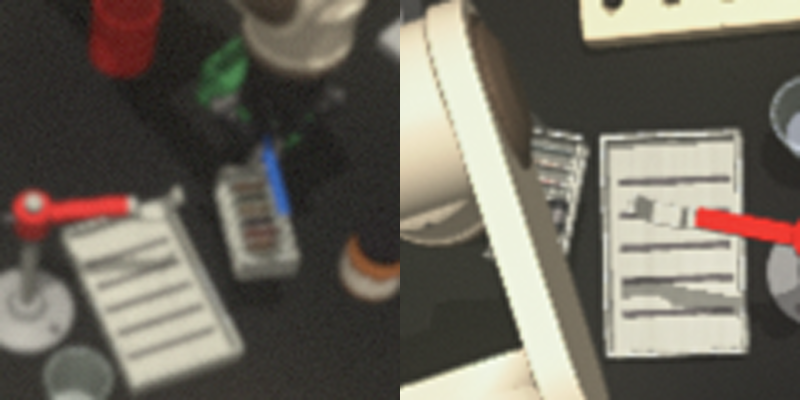

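The carrier is beyond the lip, level to 2°, with its bar square and about 1 mm off the expected line. The hook is still over the tray. I move it in and lower it slowly.

```bash
python3 - <<'E'
from h import *
print(move_l(hang(120,234),max_speed=70,stop_force=8),np.round(get_force(),1))
dwell(0.2);print(move_l(hang(120,200),max_speed=40,stop_force=6),get_eef_pos())
f0=get_force()
r=move_l(hang(120,188.5),max_speed=12,stop_force=3);print(r,get_eef_pos()+[0,0,19],f0.round(1),np.round(get_force(),1),get_time_s())
shot("scene","5");shot("top","5")
ims=[]
for n in("scene","top"):
    d=np.load(f"pics/{n}5.npz");u,v=map(int,uv(d,[615,130,170]));im=cv2.resize(d["img"][v-45:v+45,u-45:u+45],(400,400),interpolation=cv2.INTER_CUBIC);ims.append(im)
    Q,m=seg(d,"blue",pol(TGT,120,0)[:2],90,(150,230));print(n,len(Q))
    if len(Q)>10:
        c,a,l=line(Q);t=(Q[:,:2]-c)@a;tt=(Q[:,:2]-np.array(pol(TGT,120,0))[:2])@B
        print(np.degrees(np.arctan2(a[1],a[0])),Q.mean(0),"slope",np.degrees(np.arctan(np.polyfit(t,Q[:,2],1)[0])),"along",tt.min(),tt.max(),"radial",np.mean((Q[:,:2]-A)@[np.cos(np.radians(TGT)),np.sin(np.radians(TGT))]))
cv2.imwrite("pics/crop6.png",cv2.cvtColor(np.hstack(ims),cv2.COLOR_RGB2BGR))
E
```

```text
False [ 0.3 -0.4 -3.3]
False [578.84352782 156.2276783  181.31866727]
True [578.54750317 156.24278714 189.85134614] [ 0.1  0.6 -2.2] [1.2 0.8 4.3] 28.3167
scene 43
-13.769266471164778 [615.09405168 148.05882151 194.42440212] slope 0.39836080068135327 along -42.32253068642585 29.681852070555507 radial 119.40539834308375
top 0
```

View pics/crop6.png

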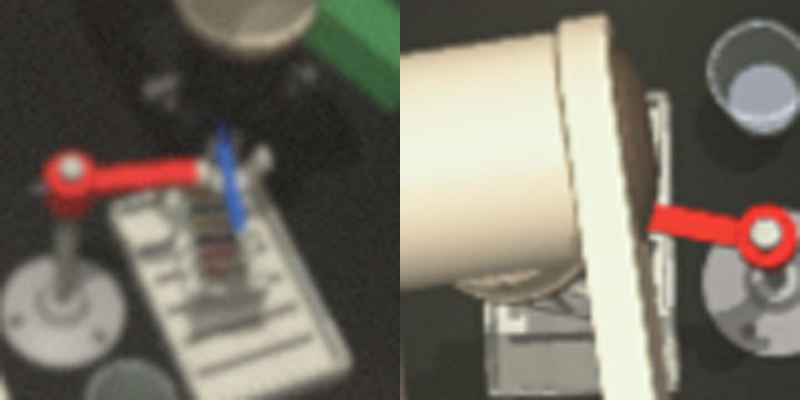

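The bar sits in the seat, level and square, with the contact height as predicted. I release and check.

```bash
python3 - <<'E'
from h import *
p=get_eef_pos();move_l([p[0],p[1],p[2]+0.4],max_speed=5)
print(np.round(get_force(),1))
open_gripper();dwell(0.3);print(get_width(),np.round(get_force(),1))
p=get_eef_pos();move_l([p[0],p[1],320],max_speed=60)
move_l([430,0,340],max_speed=200)
reach([400,-250,340],fr(60));dwell(1.0)
shot("scene","6");a=shot("top","6");dwell(0.5);shot("top","7");print(get_time_s(),[(np.round(d["point"],1),d["conf"]) for q in("carrier","hook_seat","carrier_grip") for d in place_of(a,q)])
ims=[]
for n in("scene6","top6","top7"):
    d=np.load(f"pics/{n}.npz");u,v=map(int,uv(d,[612,140,170]));im=cv2.resize(d["img"][v-40:v+40,u-40:u+40],(400,400),interpolation=cv2.INTER_CUBIC);ims.append(im)
    Q,m=seg(d,"blue",pol(TGT,120,0)[:2],90,(150,230));print(n,len(Q))
    if len(Q)>10:
        c,a,l=line(Q);t=(Q[:,:2]-c)@a;tt=(Q[:,:2]-np.array(pol(TGT,120,0))[:2])@B
        print(np.degrees(np.arctan2(a[1],a[0])),Q.mean(0),"slope",np.degrees(np.arctan(np.polyfit(t,Q[:,2],1)[0])),"along",tt.min(),tt.max(),"radial",np.mean((Q[:,:2]-A)@[np.cos(np.radians(TGT)),np.sin(np.radians(TGT))]))
    Q,_=seg(d,"red",(602,105),48,(190,225));c,a,l=line(Q);print("arm",np.degrees(np.arctan2(a[1],a[0]))%180)
cv2.imwrite("pics/crop7.png",cv2.cvtColor(np.hstack(ims[:2]),cv2.COLOR_RGB2BGR))
E
```

```text
[1.3 1.4 1.5]
1.0045644794649755 [-0.1  0.2 -0.7]
36.2833 [(array([ 306.9, -426.8,   -1.1]), 0.87), (array([612.3, 149.1, 183.3]), 0.72), (array([ 305.9, -424.6,  110. ]), 0.79), (array([613.6, 147.9, 189.1]), 0.66)]
scene6 56
-13.741892141421706 [602.38334745 150.40167227 194.96707056] slope 0.8804433464156383 along -45.82630206858987 47.03547978483964 radial 119.1220019131454
arm 77.0015004171373
top6 128
168.28350532540145 [609.74056597 148.29895157 194.88809419] slope 0.3881609189246131 along -48.46307686872062 48.99477499407219 radial 118.55492028661365
arm 77.0767334259567
top7 127
168.26645544243297 [609.71965438 148.3829092  194.62055509] slope -0.0018885971787932678 along -49.01038614450154 48.46093093078797 radial 118.63289290794891
arm 77.11871370977849
```

View pics/crop7.png

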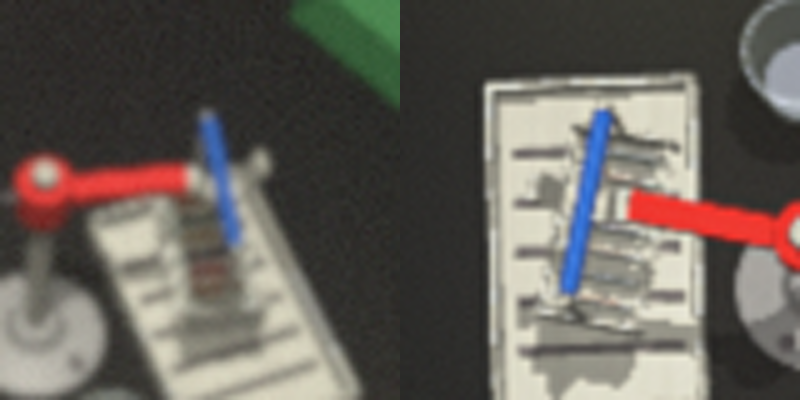

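View pics/top6.png

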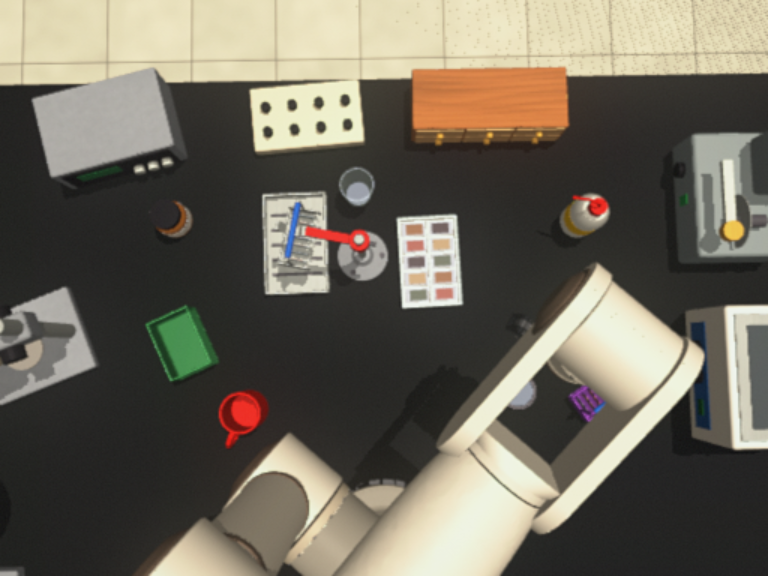

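```bash
python3 - <<'E'
from h import *
d=np.load("pics/top7.npz")
P=cloud(d);m=(P[...,2]>95)&(P[...,2]<125)&(np.hypot(P[...,0]-611,P[...,1]-149)<75);print("rack centroid",np.median(P[m],0).round(1),cv2.minAreaRect(P[m][:,:2].astype(np.float32)))
hand_in();print(get_time_s())
E
```

```text
rack centroid [600.7 144.7 106.9] ((609.9103393554688, 149.29498291015625), (58.56583786010742, 110.66423034667969), 78.21685791015625)
the job is handed in; nothing more can be done
the job is handed in; nothing more can be done
```

The stainless carrier now hangs by its blue bar on the red hook over the drip tray, and the job is handed in. The robot's clock was at about 36.3 s, within the 64 s limit.

I pinched the hook's arm and turned it from about 179.5° to 78.3° (world heading), towards the middle of the drip tray. Only then did I pick up the stainless carrier, leaving the purple look-alike alone. I carried it upright in from beyond the lip, lowered it until I felt contact at the seat, and let go.

**Last checks before handing in:**
- **Square and centred:** the bar is at 168.3°, which is 90° to the heading I set the hook to. Its middle is within about 1 mm of the hook's line.
- **In the seat:** the bar's middle is about 118.6 mm from the rod's axis, against 120 mm for the middle of the seat.
- **Level and upright:** the bar's slope is under 1°. The rack's outline lies directly under the bar, at (610, 149) with sides of 58.6 × 110.7 mm.
- **Still:** two pictures 0.5 s apart agree to 0.1 mm in plan (0.3 mm in height, within depth noise).
- **Everything else:** what showed in the last top picture looks unmoved. The loupe and the purple carrier were partly hidden by the arm.

**Small disagreement:** colour segmentation put the hook's arm at about 77°, against the 78.3° I set. It read 76.6° to 78.0° just after the turn, so I take this as measuring error and not movement.

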